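# Snap the red-handled rolling pin into its clips

### The job

Pick up the small rolling pin with the red handles and press it down into the two spring clips of the white stand until it snaps fully home, lying level and about midway along in the clips, then let go. Leave the blue and the yellow rolling pins where they are on the wooden rest.

Things in the scene. Friction and masses are not known exactly. Their poses are not given: they have to be found in the camera images.
- red_pin_center (a point): Centre (mid-length, mid-height) of the small beech rolling pin with red handles. Barrel 30 mm in diameter x 160, red end bands and red handles 20 mm in diameter x 25; 210 over all, about 110 g. Own y runs along it. Starts level on a wooden rest, centre 35 mm above the table, on rails 55 mm either side of its middle; below the middle only an 8 mm board. Pins lie 80 mm apart, any order.
- blue_pin_center (a point): Centre of the like pin with blue handles and bands, which stays on the rest. Same size; own y along the pin.
- yellow_pin_center (a point): Centre of the like pin with yellow handles and bands, which stays on the rest. Same size; own y along the pin.
- clip_seat (a point): Centre of the seated pin, midway between two clips on a fixed white board (130 x 210 x 12 mm), 45 mm above the table; y along the pin (either way round), z up. Clips at y +-48, 22 mm wide, bare board between; top at z +25. Sprung orange rollers (20 mm in diameter) at x +-19, z +15: a pin meets them at z +31, needs 8 to 10 N (15 if 10 mm off), snaps below z +15 and is pulled on to grey saddles.
Not all that is in view belongs to the job. What is shaped like the part that bears red_pin_center but black or purple is not meant.

How it is judged:
By the outcome, as a careful person would: the job done as asked, in the order asked, and still so for the second after the job is handed in, with the robot touching nothing.
It also fails if it takes over 42 s, if anything falls off the work surface, if the arm or the gripper's body presses on something with over 40 N, if the wrist force passes 120 N, or if a joint passes its speed limit or range.

### The arm

A 7-joint arm with a two-finger parallel gripper is mounted at the origin on the work surface. World frame = base frame: x ahead of the robot, y to its left, z up, the work surface at z = 0. Lengths are in m, angles in rad, forces in N, time in s.
With the tool pointing down it reaches from about 0.4 to 0.85 m from the base axis. Payload 6.9 kg.
Tool frame: the origin (TCP) lies midway between the tips of the shut fingers; the grasp point (between the pads) lies behind it (ctrl.pinch_z is the z of the grasp point in the tool frame, in m); z points along the fingers, y is the direction in which the jaws open and shut (so a half turn about z gives the same grasp; the last joint's range is limited). The gripper opens to 85 mm and grips with 20 to 120 N. Pads are 22 mm wide; open, the fingers measure 114 mm over their backs; the gripper's body (76 mm by 85 mm) begins 54 mm behind the grasp point. The pads swing forward as they close: fully open they stand 13 mm farther back than shut.
Start: joints at [1.44, 0.507, -0.238, 1.5, 0.126, 1.149, -0.155], TCP at [0.147, -0.608, 0.231] pointing down, gripper open.
Joint ranges: [-3.08, 3.08], [-0.24, 2.05], [-1.43, 1.35], [0, 2.5], [-1.52, 4.66], [0.17, 1.96], [-2.89, 2.89]. Speed limits (rad/s): [2.39, 2.39, 3.14, 3.14, 3.14, 3.14, 3.14].

### API

Orientations are given as a unit quaternion [w, x, y, z].
In Python, from station import ctrl, get_state, vision, ticket, models gives the robot as it stands. Calls block until the motion is done:
- ctrl.movep(position, orientation): joint-space move of the TCP to a pose.
- ctrl.movel(position, frame=None, max_speed=0.15): straight line of the TCP; frame=None keeps the orientation; max_speed is the mean speed in m/s.
- ctrl.set_joints(angles): joint-space move.
- ctrl.ungrasp() and ctrl.close_gripper(force=None): open the fingers fully, or close them until they stop; force is the grip in N (None keeps the last).
- ctrl.pause(seconds).
- ctrl.ik(position, orientation): joint angles nearest the present ones, or None.
- get_state(): the state.
- vision.grab_frame(name): name is "scene" or "side" or "wrist"; returns (picture, depth): 384x512x3 uint8, blue, green, red; 384x512 float32, m along the optical axis (not along the pixel's ray), 0 where there is no reading.
- vision.camera_info(name): a dict with "mtx" (3x3 intrinsics, pixels), "R" (3x3) and "t" (3): a world point X has camera coordinates R X + t; the wrist camera has in their place "hand_eye" (4x4, takes a point from camera to tool coordinates, whose origin is the TCP and whose axes are the flange's). Camera axes: x right, y down, z forward; pixel columns grow to the right and rows downward; lengths in m; the calibration is good to about 2 mm. A picture is of the moment at which its call begins: read the wrist's pose just before it. camera_info takes no time and is no camera call.
A pose or a line that the arm cannot do raises ctrl.Unreachable and nothing moves.
- ticket.close_job(): hands the job in, once; it reports no verdict.
Trained networks look in the newest picture that a camera, given by its name, has taken for a name from the list of things; names that differ only in an ending like _2 or _b are one class to them, and where a whole thing is asked for, a point or a joint stands for the part that bears it (a point fixed in the world has none). Each returns a list of dicts, best first, with "p" (0 to 1); they miss things now and then, are a little off and sometimes report something else, mostly with a low value. They report only what shows in the picture. A call takes as long as a camera call. They do not tell look-alikes from the thing itself.
- models.recognise(camera, target): "point" ([column, row] in pixels, amid what is visible of it).
- models.masks_of(camera, target): "mask" (384x512 bool, what is visible of it) and "point" ([column, row] in pixels, amid what is visible of it).
The state is a dict: "time": time; "qpos": joint angles; "qd": joint speeds; "tau": joint torques, N m; "tcp_pos": TCP position; "eef_rot": TCP orientation; "contact_force": force on the tool from outside, world axes, zero at the start; "wrist_torque": the same for the moment, N m; "width": finger opening in m.
Only numpy, scipy, OpenCV 4.12 (cv2) and the standard library are available. Lean on these libraries where they do the work, as an engineer would, in place of code of your own. Each camera call takes 0.05 s, during which the arm holds its last target.

## Working session

There is one attempt and no reset: what is moved stays moved. The work goes in short steps, each a Python script; the robot and the scene stay as the last script left them, time stands still between calls to the robot, and variables do not carry over. Pictures are saved under pics/ and viewed, and the job is handed in when it is done.

```bash
ls; mkdir -p pics; python3 - <<'E'
from station import ctrl, get_state, vision, models
import cv2,numpy as np
s=get_state();print(s['time'],s['tcp_pos'],s['eef_rot'],s['width'],s['contact_force'],ctrl.pinch_z)
for n in ("scene","side"):
    im,d=vision.grab_frame(n);cv2.imwrite(f"pics/{n}0.png",im);np.save(f"pics/{n}_d0.npy",d)
    for t in ("red_pin_center","blue_pin_center","yellow_pin_center","clip_seat"):
        r=models.recognise(n,t);print(n,t,[(np.round(x['point'],1).tolist(),round(x['p'],2)) for x in r])
E
```

```text
pics
0.0 [ 0.14642733 -0.60709364  0.23043635] [-8.69083937e-04  9.93002049e-01  1.18093883e-01 -1.03411087e-04] 0.0851455457766752 [-0.00420871 -0.20576044  0.452162  ] -0.0187
scene red_pin_center [([177.2, 222.7], 0.92), ([384.4, 167.8], 0.78), ([213.2, 148.2], 0.63), ([410.2, 327.0], 0.6)]
scene blue_pin_center [([210.4, 179.2], 0.67)]
scene yellow_pin_center [([191.8, 198.5], 0.58)]
scene clip_seat [([352.8, 224.0], 0.6)]
side red_pin_center [([306.1, 305.9], 0.89), ([350.0, 191.1], 0.74), ([244.3, 170.9], 0.59)]
side blue_pin_center [([290.6, 179.9], 0.65)]
side yellow_pin_center [([266.5, 179.4], 0.82)]
side clip_seat [([221.0, 256.1], 0.98)]
```

View pics/scene0.png

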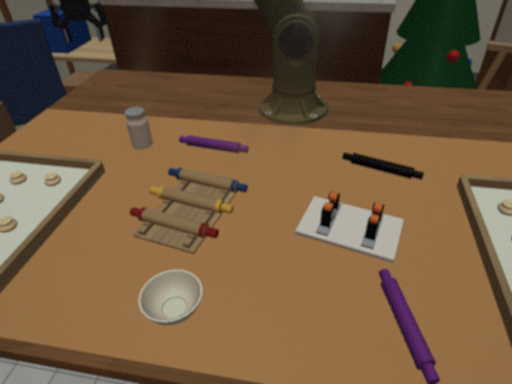

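View pics/side0.png

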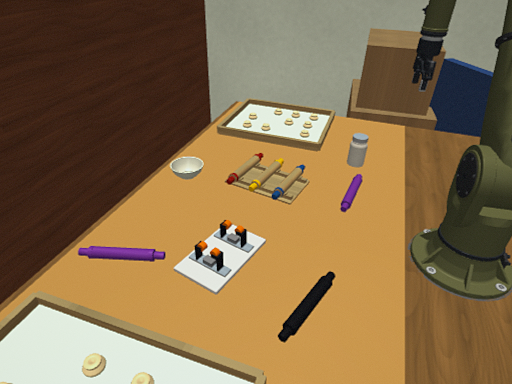

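The scene shows the pin I want, beech with red handles, at (177,223), beside the yellow pin (191,199) and the blue pin (208,180). The lookalikes are purple at (213,145) and (408,327), and black at (384,166). The stand is at (352,224), with clips near (330,213) and (374,225). Next: a close crop and 3D measurements.

```bash
cat > h.py <<'E'
import numpy as np,cv2
from station import ctrl, get_state, vision, models
def cloud(n,d):
    c=vision.camera_info(n);K=np.array(c['mtx']);R=np.array(c['R']);t=np.array(c['t'])
    v,u=np.mgrid[0:384,0:512]
    P=np.stack([(u-K[0,2])/K[0,0]*d,(v-K[1,2])/K[1,1]*d,d],-1)
    return (P-t)@R   # R^T (P-t)
E
python3 - <<'E'
from h import *
ims=[]
for n in ("scene","side"):
    im,d=vision.grab_frame(n);W=cloud(n,d);ok=d>0
    hsv=cv2.cvtColor(im,cv2.COLOR_BGR2HSV)
    for t in ("red_pin_center","blue_pin_center","yellow_pin_center"):
        rs=models.masks_of(n,t)
        for r in rs[:1 if 'red' not in t else 2]:
            m=r['mask']&ok
            P=W[m]; 
            c=np.median(P,0);P=P[(np.linalg.norm(P-c,axis=1)<.13)]
            xy=P[:,:2];rect=cv2.minAreaRect(xy.astype(np.float32)*1000)
            u,s,vt=np.linalg.svd(xy-xy.mean(0),full_matrices=False)
            a=vt[0];pr=(xy-xy.mean(0))@a;e=np.percentile(pr,[1,99])
            print(n,t,r['p'],np.round(r['point']),len(P),'mean',P.mean(0).round(4),'ztop',np.percentile(P[:,2],[5,95]).round(4),'axis',a.round(3),'mid',(xy.mean(0)+a*e.mean()).round(4),'len',(e[1]-e[0]).round(3))
    # stand: white board & orange rollers
    x,y=models.recognise(n,"clip_seat")[0]['point'];x,y=int(x),int(y)
    box=np.zeros_like(ok);box[y-60:y+60,x-75:x+75]=1
    wh=box&ok&(hsv[...,1]<60)&(hsv[...,2]>120)&(abs(W[...,2]-.012)<.006)
    rc=cv2.minAreaRect((W[wh][:,:2]*1000).astype(np.float32));print('board',wh.sum(),rc,W[wh][:,2].mean())
    og=(box&ok&(hsv[...,0]<12)&(hsv[...,1]>170)&(hsv[...,2]>110)&(W[...,2]>.04)).astype(np.uint8)
    k,l,st,ce=cv2.connectedComponentsWithStats(og)
    for i in range(1,k):
        if st[i,4]>8: print('orange',ce[i].round(1),st[i,4],W[l==i].mean(0).round(4))
    x,y=map(int,models.recognise(n,"red_pin_center")[0]['point'])
    ims.append(cv2.resize(im[180:270,110:230] if n=='scene' else im[140:215,215:315],(400,300)))
cv2.imwrite('pics/crop1.png',np.hstack(ims))
print(get_state()['time'])
E
```

```text
scene red_pin_center 0.72 [172. 221.] 1190 mean [ 0.6505 -0.1773  0.0426] ztop [0.0304 0.0506] axis [0.189 0.982] mid [ 0.6497 -0.1814] len 0.205
scene red_pin_center 0.65 [411. 326.] 2104 mean [0.807  0.2856 0.0242] ztop [0.0132 0.0304] axis [0.956 0.293] mid [0.794  0.2816] len 0.204
scene blue_pin_center 0.56 [208. 179.] 896 mean [ 0.4933 -0.15    0.0416] ztop [0.0283 0.0505] axis [0.185 0.983] mid [ 0.4926 -0.1541] len 0.203
scene yellow_pin_center 0.9 [186. 199.] 1072 mean [ 0.5708 -0.1656  0.0411] ztop [0.0226 0.0505] axis [0.19  0.982] mid [ 0.5701 -0.169 ] len 0.204
board 3204 ((565.8709106445312, 192.07931518554688), (209.0591278076172, 131.73724365234375), 76.54039001464844) 0.012228583928510726
orange [333.  195.8] 45 [0.5404 0.1499 0.0661]
orange [328.3 206.2] 40 [0.577  0.1416 0.0663]
orange [377.3 207.4] 40 [0.5639 0.2418 0.0659]
orange [374.  218.2] 45 [0.5995 0.2336 0.0662]
side red_pin_center 0.8 [243. 170.] 335 mean [ 0.6406 -0.1613  0.0439] ztop [0.0336 0.0506] axis [0.196 0.981] mid [ 0.6378 -0.1751] len 0.201
side red_pin_center 0.8 [351. 193.] 362 mean [ 0.2931 -0.1748  0.025 ] ztop [0.0136 0.031 ] axis [0.124 0.992] mid [ 0.2909 -0.192 ] len 0.203
side blue_pin_center 0.9 [287. 182.] 353 mean [ 0.4844 -0.1318  0.0446] ztop [0.0341 0.051 ] axis [0.205 0.979] mid [ 0.4813 -0.1467] len 0.201
side yellow_pin_center 0.58 [264. 177.] 389 mean [ 0.5644 -0.1464  0.0412] ztop [0.0114 0.0506] axis [0.191 0.982] mid [ 0.5621 -0.1584] len 0.193
board 2233 ((565.1185302734375, 194.76943969726562), (211.07350158691406, 130.80764770507812), 76.2829818725586) 0.012851374221945567
1.1
```

View pics/crop1.png

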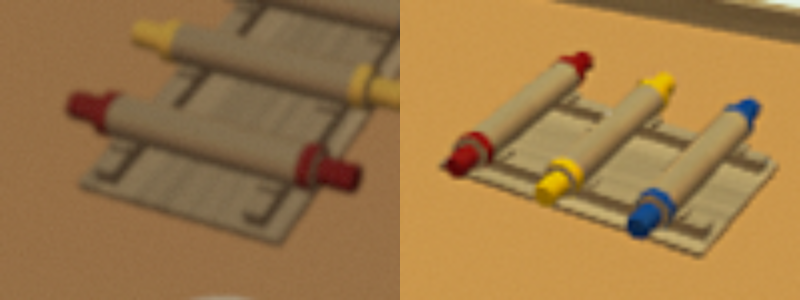

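The crop confirms red handles on the outermost pin of the rest. Next I move above it and refine with the wrist camera.

```bash
cat >> h.py <<'E'
def qd(deg): # tool down, tool x at heading deg
    a=np.radians(deg)/2; return [0.,float(np.cos(a)),float(np.sin(a)),0.]
def wcloud(T,d):
    c=vision.camera_info('wrist');K=np.array(c['mtx']);H=np.array(c['hand_eye'])
    v,u=np.mgrid[0:384,0:512]
    P=np.stack([(u-K[0,2])/K[0,0]*d,(v-K[1,2])/K[1,1]*d,d],-1)
    P=P@H[:3,:3].T+H[:3,3]
    return P@T[:3,:3].T+T[:3,3]
def tcpT():
    from scipy.spatial.transform import Rotation as Ro
    s=get_state();q=s['eef_rot'];T=np.eye(4);T[:3,:3]=Ro.from_quat([q[1],q[2],q[3],q[0]]).as_matrix();T[:3,3]=s['tcp_pos'];return T
E
python3 - <<'E'
from h import *
print(np.array(vision.camera_info('wrist')['hand_eye']).round(3))
for a in (79.1,79.1-180):
    j=ctrl.ik([.642,-.178,.22],qd(a));k=ctrl.ik([.642,-.178,.017],qd(a));b=ctrl.ik([.566,.193,.1],qd(a-2.8));
    for z in (j,k,b): print(a,None if z is None else np.round(z,2))
E
```

```text
[[-0.    -0.948 -0.318  0.082]
 [ 1.    -0.     0.001  0.   ]
 [-0.001 -0.318  0.948 -0.142]
 [ 0.     0.     0.     1.   ]]
79.1 [ 0.64  0.66 -0.76  1.39  0.46  1.27 -0.34]
79.1 [ 0.55  0.83 -0.56  1.61  0.55  0.86 -0.42]
79.1 [ 0.17  0.75 -0.94  1.74  0.7   1.03 -1.26]
-100.9 [-0.3   0.82  1.15  1.41 -0.75  1.39 -2.47]
-100.9 [-0.3   1.1   1.15  1.62 -1.07  1.17 -2.22]
-100.9 [ 0.28  0.88 -1.23  1.74  0.89  1.2   1.7 ]
```

```bash
python3 - <<'E'
from h import *
ctrl.movep([.642,-.178,.20],qd(79.1)); print(get_state()['time'])
T=tcpT(); im,d=vision.grab_frame('wrist');W=wcloud(T,d);ok=d>0
cv2.imwrite('pics/w1.png',im)
hsv=cv2.cvtColor(im,cv2.COLOR_BGR2HSV)
for r in models.masks_of('wrist','red_pin_center')[:2]:
    P=W[r['mask']&ok];xy=P[:,:2]
    top=P[P[:,2]>.046][:,:2];u,s,vt=np.linalg.svd(top-top.mean(0),full_matrices=False);a=vt[0]*np.sign(vt[0][1])
    rc=cv2.minAreaRect((xy*1000).astype(np.float32))
    pr=(xy-top.mean(0))@a;e=np.percentile(pr,[.5,99.5])
    print(r['p'],np.round(r['point']),np.percentile(P[:,2],[5,50,99]).round(4),np.degrees(np.arctan2(a[1],a[0])).round(2),(top.mean(0)+a*e.mean()).round(4),(e[1]-e[0]).round(4),rc)
print(T[:3,3],get_state()['time'])
E
```

```text
3.4417
0.78 [261. 156.] [0.0392 0.0468 0.0506] 79.48 [ 0.6437 -0.1807] 0.2058 ((640.5782470703125, -194.44656372070312), (236.19619750976562, 31.23004913330078), 79.6137466430664)
[ 0.64156992 -0.17976193  0.19991544] 3.5417
```

View pics/w1.png

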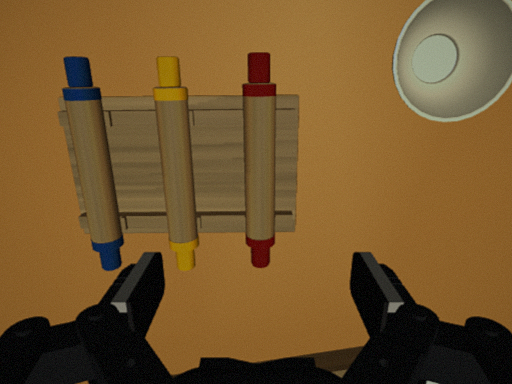

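Wrist view: the red pin is at (260,160), yellow at (176,165), blue at (95,165). The measured length of 206 mm, top at 50.6 mm and heading of 79.5° all fit the description. Grasping now.

```bash
python3 - <<'E'
from h import *
p=[.6435,-.180]
ctrl.movep(p+[.11],qd(79.4))
print(get_state()['tcp_pos'])
ctrl.movel(p+[.0173],max_speed=.1)
s=get_state();print(s['tcp_pos'],s['contact_force'].round(1) if hasattr(s['contact_force'],'round') else s['contact_force'],s['width'],s['time'])
ctrl.close_gripper(80)
s=get_state();print(s['tcp_pos'],s['contact_force'],s['width'],s['time'])
ctrl.movel(p+[.15],max_speed=.12)
s=get_state();print(s['tcp_pos'],s['contact_force'],s['width'],s['time'])
T=tcpT(); im,d=vision.grab_frame('wrist');cv2.imwrite('pics/w2.png',im)
im,d=vision.grab_frame('side');cv2.imwrite('pics/side2.png',im)
E
```

```text
[ 0.64346632 -0.18016271  0.11026168]
[ 0.64404041 -0.17996886  0.01800425] [-0.3 -1.   0.1] 0.08531736251177481 5.0667
[ 0.64381768 -0.18003789  0.01786001] [-0.85518229 -0.12054602  3.76519652] 0.027798118035186725 5.6333
[ 0.64299828 -0.18005738  0.14904468] [ 0.19814415  0.02895656 -0.63657604] 0.028283489113412757 6.8917
```

View pics/w2.png

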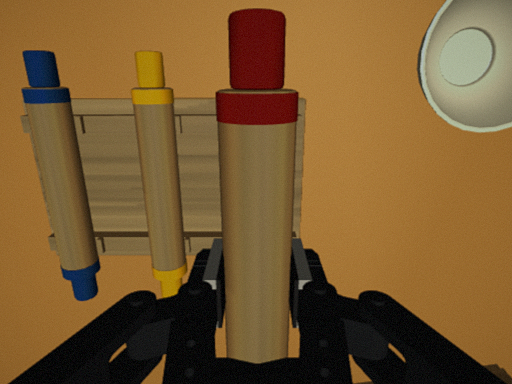

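View pics/side2.png

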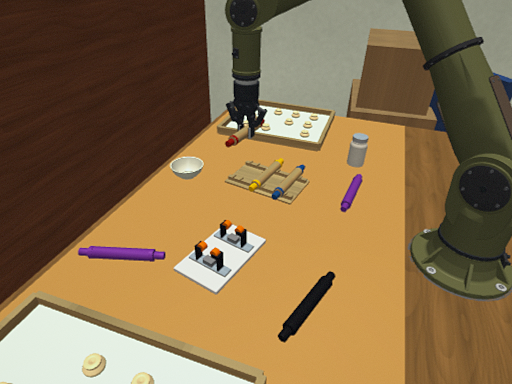

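```bash
python3 - <<'E'
from h import *
ctrl.movep([.475,.214,.20],qd(76.4)); 
T=tcpT(); im,d=vision.grab_frame('wrist');W=wcloud(T,d);ok=d>0
cv2.imwrite('pics/w3.png',im);np.save('pics/w3d.npy',d);np.save('pics/w3T.npy',T)
hsv=cv2.cvtColor(im,cv2.COLOR_BGR2HSV)
og=(ok&(hsv[...,0]<12)&(hsv[...,1]>170)&(hsv[...,2]>110)&(W[...,2]>.04)&(W[...,2]<.08)).astype(np.uint8)
k,l,st,ce=cv2.connectedComponentsWithStats(og)
for i in range(1,k):
    if st[i,4]>15: print('orange',ce[i].round(1),st[i,4],W[l==i].mean(0).round(4))
wh=ok&(hsv[...,1]<70)&(hsv[...,2]>100)&(abs(W[...,2]-.012)<.006)
print('board',wh.sum(),cv2.minAreaRect((W[wh][:,:2]*1000).astype(np.float32)),W[wh][:,2].mean())
# pin in tool frame
Pt=(W-T[:3,3])@T[:3,:3]
m=ok&(abs(Pt[...,1])<.03)&(abs(Pt[...,2]+.03)<.03)&(Pt[...,0]>.02)
red=m&((hsv[...,0]<8)|(hsv[...,0]>172))&(hsv[...,1]>140)
print('red x range',np.percentile(Pt[red],[.5,99.5],axis=0).round(4))
for a,b in((.03,.045),(.045,.06),(.06,.075)):
    q=m&(Pt[...,0]>a)&(Pt[...,0]<b)&~red; print(a,Pt[q][:,1].mean().round(4),np.percentile(Pt[q][:,2],1).round(4))
s=get_state();print(s['tcp_pos'],s['contact_force'],s['width'],s['time'])
E
```

```text
orange [334.5 119.1] 113 [0.5507 0.2461 0.0663]
orange [352.2 119.5] 39 [0.565  0.2423 0.0662]
orange [380.  119.6] 107 [0.5875 0.2367 0.0662]
orange [397.8 119.3] 43 [0.6023 0.2333 0.0652]
orange [326.9 224.9] 89 [0.5281 0.1526 0.0668]
orange [367.4 224.3] 87 [0.5647 0.1441 0.0663]
orange [342.1 224.5] 33 [0.5418 0.1496 0.0665]
orange [383.2 224.9] 30 [0.5794 0.139  0.0645]
board 17789 ((565.072021484375, 193.23068237304688), (207.24288940429688, 129.04638671875), 76.30998229980469) 0.012383643331904969
red x range [[ 0.0676 -0.0138 -0.033 ]
 [ 0.1027  0.0142 -0.0181]]
0.03 -0.0001 -0.0326
0.045 -0.0 -0.0327
0.06 -0.0003 -0.0326
[0.4759016  0.21281182 0.19967075] [ 0.52380351 -0.02796897 -0.92355031] 0.02809939934787468 8.6333
```

View pics/w3.png

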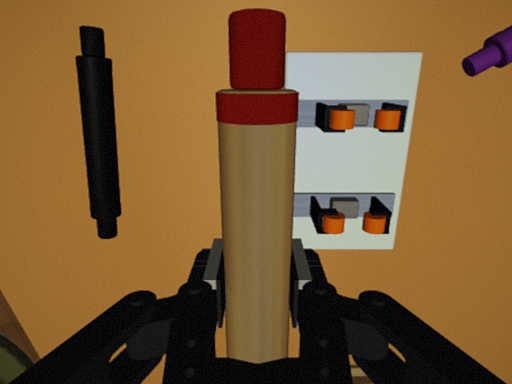

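The wrist image shows the orange rollers at (340,119), (387,119), (333,224) and (376,224), with the board centre at (0.565, 0.193) and heading 76.3°, agreeing with the scene and side cameras. The pin is level and centred in the jaws, its centre 17.7 mm behind the TCP. Pressing it in now.

```bash
python3 - <<'E'
from h import *
q=qd(76.3)
ctrl.close_gripper(110)
ctrl.movep([.5652,.1932,.12],q)
ctrl.movel([.5652,.1932,.066],max_speed=.12)
def st(l=''):
    s=get_state();print(l,np.round(s['tcp_pos'],4),np.round(s['contact_force'],1),np.round(s['wrist_torque'],2),round(s['width'],4),round(s['time'],2))
st('pre')
for z in (.056,.050,.045,.041,.037,.033,.030,.0275,.0265):
    ctrl.movel([.5652,.1932,z],max_speed=.05);st(z)
    if abs(get_state()['contact_force'][2])>45: break
im,d=vision.grab_frame('side');cv2.imwrite('pics/side4.png',im)
im,d=vision.grab_frame('wrist');cv2.imwrite('pics/w4.png',im)
E
```

```text
pre [0.5653 0.1938 0.0669] [ 0.1  0.4 -0.3] [ 0.06 -0.01 -0.07] 0.027 10.01
0.056 [0.566  0.1942 0.057 ] [0.4 1.4 7.2] [ 0.13  0.06 -0.01] 0.0272 10.36
0.05 [0.5656 0.1943 0.0505] [1.1 1.9 3.7] [ 0.58 -0.07 -0.01] 0.0269 10.62
0.045 [0.5653 0.1943 0.045 ] [ 0.8  5.8 -0.8] [ 1.09 -0.2  -0.01] 0.027 10.88
0.041 [0.5651 0.1942 0.0405] [ 0.8  6.  -3.1] [ 1.25 -0.32  0.01] 0.0272 11.12
0.037 [0.5648 0.1941 0.036 ] [ 1.5  6.9 -6.8] [ 1.39 -0.36 -0.07] 0.0272 11.38
0.033 [0.5646 0.194  0.0316] [ 2.5  6.7 -9.7] [ 1.43 -0.43 -0.02] 0.0271 11.62
0.03 [0.5644 0.1938 0.0283] [  3.2   6.7 -11.3] [ 1.47 -0.47 -0.  ] 0.0271 11.88
0.0275 [0.5646 0.1938 0.0278] [-1.7  3.5  7.6] [ 0.88  0.55 -0.03] 0.0271 12.12
0.0265 [0.5646 0.1939 0.0278] [-5.   2.1 16.7] [ 0.53  1.18 -0.1 ] 0.0271 12.38
```

View pics/side4.png

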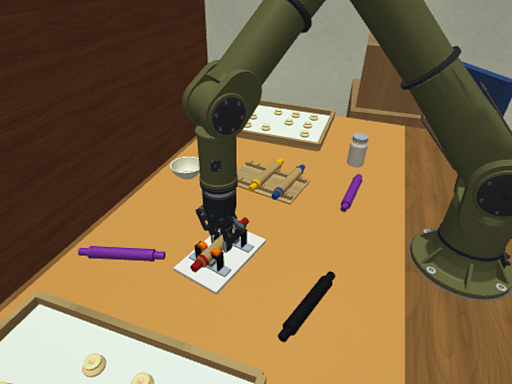

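View pics/w4.png

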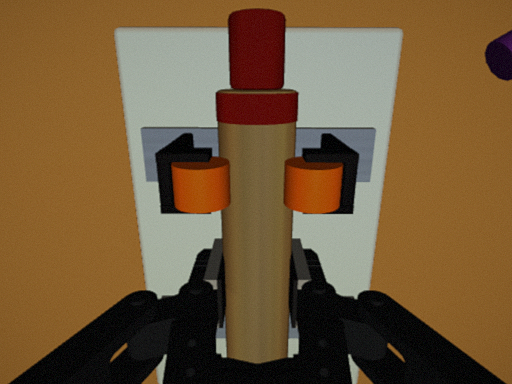

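It seated: the pull-in at −11 N turned into a hard stop at TCP z 27.8 mm, which puts the pin centre at about 45.5 mm. Release, retreat and check.

```bash
python3 - <<'E'
from h import *
ctrl.movel([.5648,.1937,.028],max_speed=.05)
ctrl.ungrasp()
s=get_state();print(s['tcp_pos'],s['contact_force'],s['width'],s['time'])
ctrl.movel([.5648,.1937,.20],max_speed=.15)
s=get_state();print(s['contact_force'],s['time'])
T=tcpT(); im,d=vision.grab_frame('wrist');W=wcloud(T,d);ok=d>0
cv2.imwrite('pics/w5.png',im)
def meas(n,im,W,ok):
    for r in models.masks_of(n,'red_pin_center')[:3]:
        P=W[r['mask']&ok]
        c=np.median(P,0)
        if np.hypot(*(c[:2]-[.565,.193]))>.08: continue
        P=P[np.linalg.norm(P-c,axis=1)<.13]
        a=np.array([np.cos(np.radians(76.3)),np.sin(np.radians(76.3))]);al=(P[:,:2]-[.565,.193])@a;la=(P[:,:2]-[.565,.193])@[a[1],-a[0]]
        e=np.percentile(al,[.5,99.5]);print(n,r['p'],'along',e.round(4),'mid',e.mean().round(4))
        for lo in (-.1,-.07,-.025,.0,.025,.06,.09):
            k=abs(al-lo)<.01
            if k.sum()>5: print('  y',lo,'ztop',np.percentile(P[k][:,2],95).round(4),'lat',(la[k].min()+la[k].max())/2)
meas('wrist',im,W,ok)
out=[]
for n in('scene','side'):
    im,d=vision.grab_frame(n);meas(n,im,cloud(n,d),d>0);cv2.imwrite(f'pics/{n}5.png',im)
print(get_state()['time'])
E
```

```text
[0.5648239  0.19351904 0.02798089] [-0.22057685  0.64070298  0.94794216] 0.08517251178450112 13.325
[ 0.4525222   0.10107985 -0.76078248] 14.625
wrist 0.76 along [-0.1026  0.1033] mid 0.0003
  y -0.1 ztop 0.0549 lat -0.00044139968343556366
  y -0.07 ztop 0.0602 lat -0.0009651770579723763
  y -0.025 ztop 0.0598 lat -0.0021160295865469587
  y 0.0 ztop 0.0599 lat -0.002277106664892113
  y 0.025 ztop 0.0599 lat 0.0007290473691824416
  y 0.06 ztop 0.0601 lat -0.0009785917878108712
  y 0.09 ztop 0.055 lat -0.0019491721784314605
scene 0.98 along [-0.1037  0.101 ] mid -0.0014
  y -0.1 ztop 0.0553 lat -0.006903041318677816
  y -0.07 ztop 0.0607 lat 0.0033441483868690905
  y -0.025 ztop 0.0602 lat -0.031130589189417742
  y 0.0 ztop 0.0602 lat 0.004121734728192709
  y 0.025 ztop 0.0602 lat 0.00301539960512277
  y 0.06 ztop 0.0605 lat 0.002396139921484558
  y 0.09 ztop 0.0553 lat 0.0023782037764322602
side 0.72 along [-0.0964  0.1056] mid 0.0046
  y -0.1 ztop 0.0559 lat -0.0026756764853051165
  y -0.07 ztop 0.0618 lat -0.0024653240906446026
  y -0.025 ztop 0.0605 lat 0.011845939421038437
  y 0.0 ztop 0.0609 lat 0.011544936560049195
  y 0.025 ztop 0.0608 lat -0.0015042230817941937
  y 0.06 ztop 0.0612 lat 0.01004934498816053
  y 0.09 ztop 0.0562 lat -0.003294339843038515
14.925
```

View pics/w5.png

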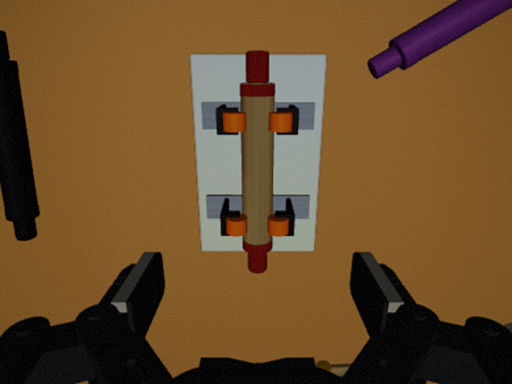

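View pics/side5.png

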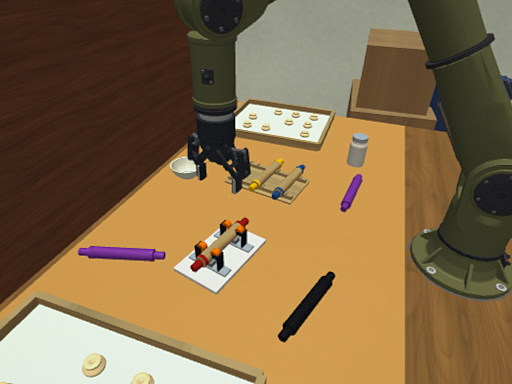

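View pics/scene5.png

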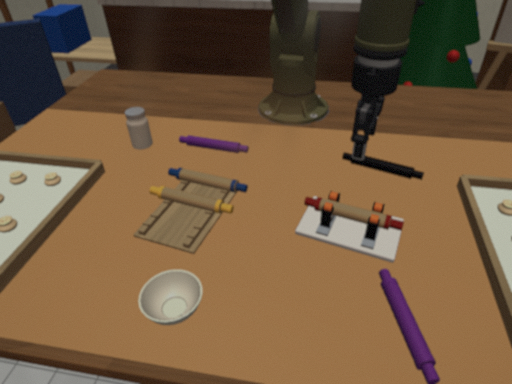

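The red pin sits level in both clips, at (353,213) in the scene view. The barrel top is at 60 mm all along, so its centre is at 45 mm, and it is about mid-length. The blue and yellow pins are still on the rest, and the gripper is clear.

```bash
python3 -c "
from station import ticket,get_state
print(ticket.close_job(),get_state()['time'])"
```

```text
the job is handed in; nothing more can be done
the job is handed in; nothing more can be done
```

I gripped the red-handled pin at its middle, pressed it into the stand's two clips until it snapped home, released it, backed the gripper off to 0.20 m above the table, and handed the job in. The clock read 14.9 s at the last check.

- **Seating:** Pressing peaked at about 7 N in the readings taken between steps. The clips then pulled the pin in at up to 11 N, and it came to a hard stop (17 N) at seat height.
- **Level and height:** After release, the wrist camera put the barrel top at 60 mm (±0.2 mm) along its length. That gives a centre height of 45 mm, as required.
- **Midway along:** The wrist camera showed the pin 0.3 mm from the middle and the scene camera 1.4 mm. The side camera read 4.6 mm off, which disagrees. I trusted it least because it sees the pin at an angle and its reading of the pin's length came out short.
- **Other pins:** In the final pictures, the blue and yellow pins look unmoved on the rest; I did not re-measure their positions.

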